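Condiment board in order of height

TASK

Stand the pepper mill, the spice jar, the salt shaker and the kitchen timer on the wooden board in a row by height: the tallest at the end next to the tall oil bottle, each next one shorter, each upright in the middle of its own cork disc. Do not knock over or push away the oil bottle or the clip-top jar that flank the board.

Things in the scene. Friction and masses are not known exactly. Their poses are not given: they have to be found in the camera images.
- pepper_mill: Wooden pepper mill, loose, upright, 160 mm tall (the tallest of the four), about 0.18 kg. Round: 58 mm across at most in the lower 115 mm; the head (116 to 149 mm up) is 50 mm across, a metal knob of 12 mm is on top. The head does not turn. Origin: centre of the underside; z up.
- spice_jar: Round glass spice jar with a green cap, loose, upright, 106 mm tall (second), 46 mm across all the way up, about 0.11 kg. Origin: centre of the underside; z up.
- salt_shaker: Round clear salt shaker with a light grey domed cap, loose, upright, 90 mm tall (third), 44 mm across up to 70 mm height, 34 mm above, about 0.1 kg. Origin: centre of the underside; z up.
- timer: Round kitchen timer, red base with a white upper half, loose, upright, 53 mm tall (the shortest), 66 mm across up to 42 mm height, a knob of 24 mm above that. Here its dial does not turn. About 0.11 kg. Origin: centre of the underside; z up.
- cork_0: Cork disc, 70 mm across, one of four alike in a row at 90 mm spacing, cork_0 to cork_3 from the robot's left, on a fixed wooden board (390 x 110 x 18 mm); this is an end disc (the robot's left). Takes one thing. Origin: centre of its top face, 20 mm above the worktop (2 mm proud of the board). z up, y along the row to cork_0, x across the board, away from the robot.
- cork_1: Cork disc, 70 mm across, one of four alike in a row at 90 mm spacing, cork_0 to cork_3 from the robot's left, on a fixed wooden board (390 x 110 x 18 mm); this is the second from the left. Takes one thing. Origin: centre of its top face, 20 mm above the worktop (2 mm proud of the board). z up, y along the row to cork_0, x across the board, away from the robot.
- cork_2: Cork disc, 70 mm across, one of four alike in a row at 90 mm spacing, cork_0 to cork_3 from the robot's left, on a fixed wooden board (390 x 110 x 18 mm); this is the third from the left. Takes one thing. Origin: centre of its top face, 20 mm above the worktop (2 mm proud of the board). z up, y along the row to cork_0, x across the board, away from the robot.
- cork_3: Cork disc, 70 mm across, one of four alike in a row at 90 mm spacing, cork_0 to cork_3 from the robot's left, on a fixed wooden board (390 x 110 x 18 mm); this is an end disc (the robot's right). Takes one thing. Origin: centre of its top face, 20 mm above the worktop (2 mm proud of the board). z up, y along the row to cork_0, x across the board, away from the robot.
- oil_bottle: Dark green oil bottle, 267 mm tall, 61 mm across, loose, upright, standing beyond one end of the board in line with the row, 135 mm from the centre of the nearest cork disc; which end changes from start to start. The tallest thing goes on the disc next to it. Leave it where it is. Origin: centre of the underside; z up.
- clip_jar: Clip-top glass jar with oats, 128 mm tall, 86 mm across, loose, upright, standing beyond the other end of the board, 135 mm from the centre of the nearest cork disc. Leave it where it is. Origin: centre of the underside; z up.
Not all that is in view belongs to the job. Leave any orange look-alike of the spice_jar alone. Leave any orange look-alike of the pepper_mill alone.

How it is judged:
By the outcome, as a careful person would: the job done as asked, in the order asked, and still so for the second after the job is handed in, with the robot touching nothing.
It also fails if it takes over 125 s, if anything falls off the work surface, if the arm or the gripper's body presses on something with over 40 N, if the wrist force passes 120 N, or if a joint passes its speed limit or range.

ROBOT

A 7-joint arm with a two-finger parallel gripper is mounted at the origin on a cart in front of the work surface, level with it; the furniture and walls round the work are solid. World frame = base frame: x ahead of the robot, y to its left, z up, the work surface at z = 0. Lengths are in m, angles in degrees, forces in N, time in s.
With the tool pointing down it reaches from about 0.425 to 0.975 m from the base axis. Payload 16.7 kg.
Tool frame: the origin (TCP) lies at the very end of the fingers, on their centre line; the grasp point (between the pads) lies 19 mm behind it (env.grasp_offset is the distance from the TCP to the grasp point, in m); z points along the fingers, y is the line along which they close (so a half turn about z gives the same grasp; the last joint's range is limited). The gripper opens to 85 mm and grips with 20 to 120 N. Pads are 22 mm wide; open, the fingers measure 114 mm over their backs; the gripper's body (76 mm by 85 mm) begins 54 mm behind the grasp point. The pads swing forward as they close: fully open they stand 13 mm farther back than shut.
Start: joints at [-78.982, 24.414, 4.234, 92.017, -1.954, 63.644, -3.845], TCP at [0.226, 0.636, 0.231] pointing down, gripper open.
Joint ranges: [-163.25, 163.25], [-28.42, 122.38], [-70.27, 78.77], [12.13, 141.07], [-58.53, 238.53], [9.26, 117.41], [-156.51, 156.51]. Speed limits (degrees/s): [108.29, 108.29, 136.94, 136.94, 172.46, 172.46, 172.46].

INTERFACE

Orientations are given as a 3x3 rotation matrix whose columns are the frame's x, y, z axes.
In Python, from rig import env, grab_frame, job, cut_out gives the robot as it stands.
- The arm moves only by the tool carry_out, never from a script. Its argument "deltas" is one flat list of numbers, 7 for each row, row after row: the shift along the tool's x, y, z in m, then the turn, a rotation vector about the tool's x, y, z in rad, then the opening, from -1 (shut) to 1 (fully open), so that 0 is half open. In form: [dx, dy, dz, wx, wy, wz, hand, dx, dy, dz, wx, wy, wz, hand, ...]. A call has 1 to 8 rows; each row is the pose to reach, as a shift and turn from the pose commanded when the call began, along the tool's axes at that moment; what a row does not reach only later rows make up. A row lasts 1/12 s, in which the tool goes at most 41.7 mm and 7.16 degrees, less where a joint would pass 70% of its speed; a pose out of reach is approached as far as the arm can. A call with a gripper value outside its range is refused whole. The fingers move at their own pace and stop on an object; "grip_force" is the grip in N (left out, the last holds). Time passes only in rows, so rows that repeat a pose let the fingers close. It gives the time, the measured TCP pose, the force, the opening and the grip force at its end, in the units of the state.
- env.observe(): the state, without advancing time (a new reading comes with each control period).
- grab_frame(name): name is "scene" or "side" or "wrist"; returns a dict with "pixels" (384x512x3 uint8, red, green, blue), "range_z" (384x512 float32, m along the optical axis (not along the pixel's ray), 0 where there is no reading), "fx", "fy", "cx", "cy" (pixels), "rvec" (rotation vector, rad) and "tvec" (3), from world to camera coordinates, as OpenCV has them; the wrist camera has in their place "mount" (4x4, takes a point from camera to tool coordinates, whose origin is the TCP and whose axes are the flange's). Camera axes: x right, y down, z forward; pixel columns grow to the right and rows downward; lengths in m; the calibration is good to about 2 mm. A picture is of the moment at which its call begins: read the wrist's pose just before it.
- job.hand_in(): hands the job in; it is judged then, once.
Trained networks look in the newest picture that a camera, given by its name, has taken for a name from the list of things; names that differ only in an ending like _2 or _b are one class to them, and where a whole thing is asked for, a point or a joint stands for the part that bears it (a point fixed in the world has none). Each returns a list of dicts, best first, with "p" (0 to 1); they miss things now and then, are a little off and sometimes report something else, mostly with a low value. They report only what shows in the picture. A call takes as long as a camera call. They do not tell look-alikes from the thing itself.
- cut_out(name, camera): "pixels" (384x512 bool, what is visible of it) and "box" ([left, top, right, bottom] in pixels, round what is visible of it).
The state is a dict: "time_s": time; "joints": joint angles; "joint_vel": joint speeds; "effort": joint torques, N m; "ee_pos": TCP position; "tcp_rot": TCP orientation; "wrist_force": force on the tool from outside, world axes, zero at the start; "torque": the same for the moment, N m; "gripper_width": finger opening in m; "gripper_force": force on a finger pad.
Only numpy, scipy, OpenCV 4.12 (cv2) and the standard library are available. Lean on these libraries where they do the work, as an engineer would, in place of code of your own. Each camera call takes 0.05 s, during which the arm holds its last target. There are 200 camera calls.

## Working session

There is one attempt and no reset: what is moved stays moved. The work goes in short steps, Python scripts to look and compute and a tool call to move; the robot and the scene stay as the last step left them, time stands still between calls to the robot, and variables do not carry over. Pictures are saved under pics/ and viewed, at most 14 in all, crops included, and the job is handed in when it is done.

Besides the shell and the picture viewer there is one more tool, called after ">>>" as name(argument=value, ...) on one line, values as JSON. carry_out: Moves the arm, as the interface text tells. Its arguments: {"type":"object","properties":{"deltas":{"type":"array","items":{"type":"number"}},"grip_force":{"type":"number"}},"required":["deltas"]}

```bash
mkdir -p pics; ls
cat > h.py <<'E'
import numpy as np, cv2
from rig import env, grab_frame, job, cut_out
def save(f,n): cv2.imwrite('pics/'+n,f['pixels'][:,:,::-1])
def cloud(f):
    z=f['range_z'];v,u=np.mgrid[0:384,0:512]
    P=np.stack([(u-f['cx'])/f['fx']*z,(v-f['cy'])/f['fy']*z,z],-1)
    if 'mount' in f:
        s=f['state'];M=f['mount'];P=P@M[:3,:3].T+M[:3,3]
        return P@np.array(s['tcp_rot']).T+np.array(s['ee_pos'])
    R=cv2.Rodrigues(np.array(f['rvec'],float))[0];return (P-np.array(f['tvec']).ravel())@R
def grab(n):
    s=env.observe();f=grab_frame(n);f['state']=s;return f
def circ(xy):
    A=np.c_[2*xy,np.ones(len(xy))];b=(xy**2).sum(1);c=np.linalg.lstsq(A,b,rcond=None)[0]
    return c[:2],np.sqrt(c[2]+c[0]**2+c[1]**2)
E
python3 - <<'E'
from h import *
o=env.observe();print({k:np.round(v,3).tolist() for k,v in o.items()})
ims=[]
for c in ['scene','side']:
    f=grab(c);P=cloud(f);ims.append(f['pixels'])
    save(f,c+'0.png')
    for n in ['pepper_mill','spice_jar','salt_shaker','timer','cork_0','oil_bottle','clip_jar']:
        for d in cut_out(n,c):
            m=d['pixels']&(f['range_z']>0);q=P[m]
            if len(q)<5: continue
            print(c,n,round(d['p'],2),np.round(d['box']).tolist(),'med',np.round(np.median(q,0),3),'lo',np.round(np.percentile(q,3,axis=0),3),'hi',np.round(np.percentile(q,97,axis=0),3), f['pixels'][m].mean(0).astype(int))
E
```

```text
pics
{'time_s': 0.0, 'joints': [-78.98, 24.451, 4.231, 92.051, -1.953, 63.641, -3.846], 'joint_vel': [0.081, -0.011, -0.042, 0.009, -0.005, 0.016, 0.083], 'effort': [0.002, -94.985, 3.762, -46.35, 0.019, 0.01, 0.0], 'ee_pos': [0.226, 0.636, 0.231], 'tcp_rot': [[-0.942, 0.335, -0.0], [0.335, 0.942, -0.001], [-0.0, -0.001, -1.0]], 'wrist_force': [0.125, 1.201, 1.274], 'torque': [-0.007, -0.038, -0.038], 'gripper_force': 0.0, 'gripper_width': 0.086}
scene pepper_mill 0.91 [335.0, 281.0, 374.0, 340.0] med [ 0.431 -0.437  0.086] lo [ 0.42  -0.453  0.008] hi [ 0.455 -0.41   0.149] [127  68  13]
scene pepper_mill 0.81 [295.0, 255.0, 321.0, 315.0] med [ 0.395 -0.338  0.087] lo [ 0.383 -0.351  0.009] hi [ 0.422 -0.311  0.149] [79 55 31]
scene spice_jar 0.86 [165.0, 120.0, 185.0, 152.0] med [0.455 0.379 0.069] lo [0.437 0.371 0.004] hi [0.478 0.411 0.106] [112  63  21]
scene spice_jar 0.62 [160.0, 144.0, 176.0, 168.0] med [0.394 0.299 0.047] lo [0.38  0.29  0.005] hi [0.414 0.321 0.088] [101 101  97]
scene spice_jar 0.59 [203.0, 162.0, 223.0, 200.0] med [0.427 0.093 0.067] lo [0.413 0.085 0.00
[... 2481 characters left out ...]
 -0.032  0.024] [129  98  64]
side cork_0 0.63 [248.0, 184.0, 271.0, 198.0] med [0.599 0.028 0.02 ] lo [ 0.571 -0.001  0.017] hi [0.627 0.059 0.024] [131 100  65]
side cork_0 0.49 [270.0, 214.0, 289.0, 227.0] med [ 0.612 -0.149  0.021] lo [ 0.583 -0.179  0.017] hi [ 0.639 -0.121  0.024] [132 101  66]
side oil_bottle 0.84 [222.0, 93.0, 242.0, 166.0] med [0.573 0.234 0.131] lo [0.544 0.216 0.013] hi [0.611 0.253 0.263] [36 38 28]
side clip_jar 0.89 [288.0, 212.0, 320.0, 266.0] med [ 0.616 -0.31   0.085] lo [ 0.585 -0.326  0.002] hi [ 0.666 -0.213  0.128] [130 122 109]
side clip_jar 0.56 [222.0, 92.0, 246.0, 168.0] med [0.573 0.234 0.133] lo [0.544 0.216 0.01 ] hi [0.611 0.255 0.264] [38 39 29]
```

Run:
```python
from h import *
s=cv2.imread('pics/scene0.png')
cv2.imwrite('pics/scene_a.png',cv2.resize(s[60:350,130:400],(558,600)))
a=cv2.resize(s[245:350,285:390],(400,400),interpolation=2);b=cv2.resize(s[110:215,150:255],(400,400),interpolation=2)
cv2.imwrite('pics/cand.png',np.hstack([a,b]))
# circle fits, both fixed cameras merged
from scipy.optimize import least_squares
fs=[grab('scene'),grab('side')]
pts=np.vstack([cloud(f)[f['range_z']>0] for f in fs])
for n,g,r,zl,zh in [('mill_dark',(.408,-.33),.025,.118,.148),('mill_or',(.445,-.435),.025,.118,.148),('spice',(.437,.103),.023,.01,.1),('spice_or',(.462,.39),.023,.01,.1),('salt',(.402,.305),.022,.01,.065),('timer',(.446,-.15),.033,.008,.038),('oil',(.573,.245),.0305,.01,.15),('clip',(.62,-.29),.043,.01,.1)]:
    q=pts[(np.hypot(*(pts[:,:2]-g).T)<r+.025)&(pts[:,2]>zl)&(pts[:,2]<zh)][:,:2]
    o=least_squares(lambda c:np.hypot(*(q-c).T)-r,g,loss='soft_l1',f_scale=.002)
    print(n,len(q),np.round(o.x,4),np.round(np.std(o.fun),4))
```

```text
mill_dark 661 [ 0.4103 -0.3204] 0.0058
mill_or 758 [ 0.4496 -0.425 ] 0.0058
spice 694 [0.437  0.1098] 0.0022
spice_or 550 [0.4617 0.398 ] 0.0027
salt 337 [0.401  0.3162] 0.0033
timer 558 [ 0.4496 -0.1456] 0.0052
oil 1385 [0.5773 0.2508] 0.0038
clip 1807 [ 0.6257 -0.283 ] 0.0025
```

View pics/scene_a.png

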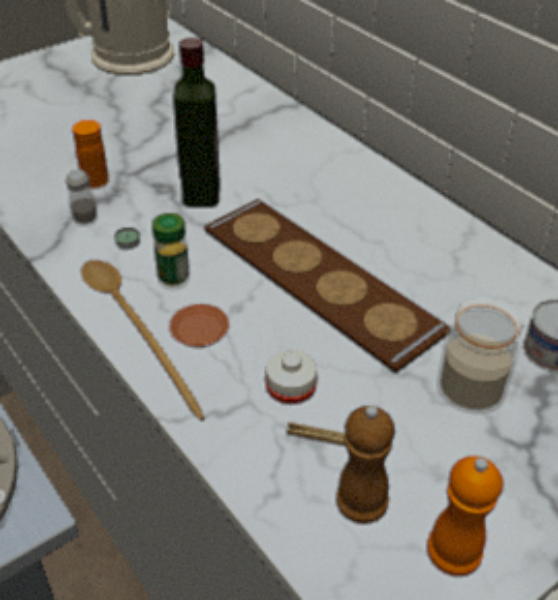

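View pics/cand.png

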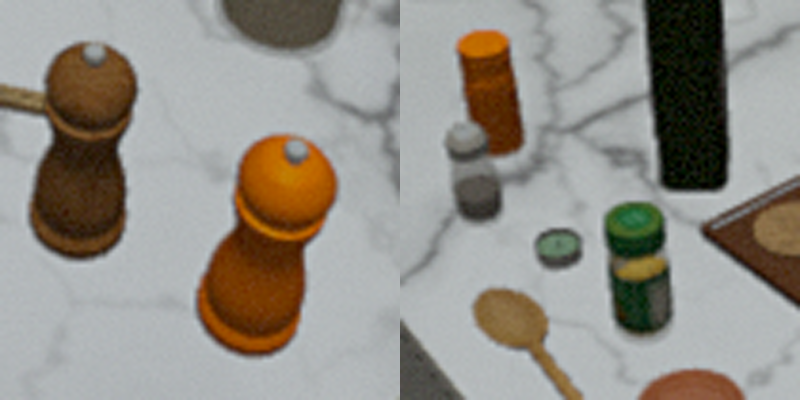

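Candidates: mills at scene px (308,285) brown and (355,310) orange. Jars at (213,181) green cap and (175,136) orange. The brown mill and the green-capped jar fit the description; the orange ones are look-alikes, and the crop confirms this. The oil bottle is at the robot's left, so the mill goes on cork_0, the spice jar on cork_1, the salt shaker on cork_2 and the timer on cork_3. I start with the salt shaker, turning the tool to align with the world axes.

>>> carry_out(deltas=[-0.034, -0.03, 0, 0, 0, 0.123, 1, -0.068, -0.06, 0, 0, 0, 0.246, 1, -0.102, -0.09, 0, 0, 0, 0.369, 1, -0.136, -0.12, 0, 0, 0, 0.492, 1, -0.17, -0.15, 0, 0, 0, 0.615, 1, -0.204, -0.18, 0, 0, 0, 0.738, 1, -0.238, -0.21, 0, 0, 0, 0.861, 1, -0.272, -0.243, 0, 0, 0, 0.984, 1])

```text
time_s: 1.57
ee_pos: [0.3874, 0.3419, 0.2316]
tcp_rot: [[-0.237, 0.972, 0.0], [0.972, 0.237, 0.001], [0.001, 0.0, -1.0]]
wrist_force: [1.5, -0.3, -0.2]
gripper_width: 0.0854
gripper_force: 0.0
```

```bash
cat > go.py <<'E'
import sys; from h import *
from scipy.spatial.transform import Rotation as R
s=env.observe();t=np.array(sys.argv[1:4],float);A=np.array(s['tcp_rot']);C=np.array([[0,1,0],[1,0,0],[0,0,-1.]])
print(np.round(s['ee_pos'],4),round(s['time_s'],2),np.round(s['joints'],0),'d',np.round(A.T@(t-s['ee_pos']),4),'w',np.round(R.from_matrix(A.T@C).as_rotvec(),4))
E
python3 go.py 0.401 0.316 0.231
```

```text
[0.3874 0.3419 0.2316] 1.57 [-67.  10.  21. 113.  -4.  58. -31.] d [-0.0284  0.0071  0.0006] w [ 0.0003 -0.0007  0.2389]
```

>>> carry_out(deltas=[0, 0, 0, 0, 0, 0.12, 1, 0, 0, 0, 0, 0, 0.24, 1, 0, 0, 0, 0, 0, 0.24, 1, 0, 0, 0, 0, 0, 0.24, 1, 0, 0, 0, 0, 0, 0.24, 1])

```text
time_s: 1.98
ee_pos: [0.3864, 0.3442, 0.2313]
tcp_rot: [[-0.01, 1.0, -0.0], [1.0, 0.01, -0.0], [-0.0, -0.0, -1.0]]
wrist_force: [0.5, -0.4, 0.8]
gripper_width: 0.0858
gripper_force: 0.0
```

```bash
python3 go.py 0.401 0.316 0.231
cat > look.py <<'E'
import sys; from h import *
from scipy.optimize import least_squares
# look.py pic radius zlo zhi gx gy : wrist view, circle fit of points near guess
f=grab('wrist');save(f,sys.argv[1]);r,zl,zh,gx,gy=map(float,sys.argv[2:7]);g=np.array([gx,gy])
P=cloud(f)[f['range_z']>0]
q=P[(np.hypot(*(P[:,:2]-g).T)<r+.03)&(P[:,2]>zl)&(P[:,2]<zh)]
print('n',len(q),'zmax',q[:,2].max() if len(q) else 0, 'bbox',np.round(np.percentile(q,2,axis=0),4),np.round(np.percentile(q,98,axis=0),4))
o=least_squares(lambda c:np.hypot(*(q[:,:2]-c).T)-r,g,loss='soft_l1',f_scale=.002);print('fit',np.round(o.x,4),np.std(o.fun).round(4))
E
python3 look.py w1.png 0.017 0.068 0.095 0.401 0.316
```

```text
[0.3864 0.3442 0.2313] 1.98 [-69.  10.  22. 113.  -4.  58. -44.] d [-0.0283  0.0143  0.0003] w [-0.0001  0.      0.0102]
n 710 zmax 0.09036157853758853 bbox [0.3842 0.3035 0.0721] [0.4148 0.3334 0.0894]
fit [0.4003 0.3125] 0.0053
```

View pics/w1.png

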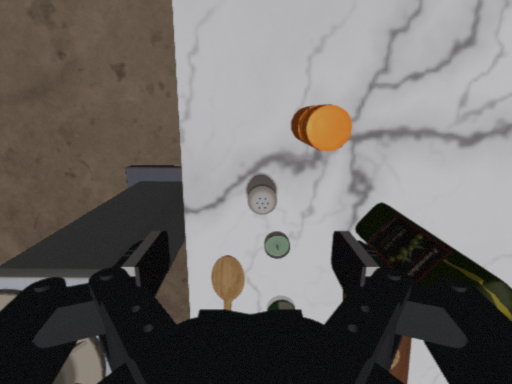

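The wrist view shows the salt shaker at (262,198), with its cap centre at about (0.400, 0.318). The fingers stand at (150,265) and (350,265). I'll align and go down.

>>> carry_out(deltas=[-0.026, 0.014, 0.01, 0, 0, 0.01, 1, -0.026, 0.014, 0.05, 0, 0, 0.01, 1, -0.026, 0.014, 0.09, 0, 0, 0.01, 1, -0.026, 0.014, 0.13, 0, 0, 0.01, 1, -0.026, 0.014, 0.165, 0, 0, 0.01, 1, -0.026, 0.014, 0.19, 0, 0, 0.01, 1, -0.026, 0.014, 0.2, 0, 0, 0.01, 1, -0.026, 0.014, 0.2, 0, 0, 0.01, 1])

```text
time_s: 2.7
ee_pos: [0.3998, 0.317, 0.0294]
tcp_rot: [[0.003, 1.0, -0.003], [1.0, -0.003, -0.003], [-0.003, -0.003, -1.0]]
wrist_force: [-0.7, 0.4, 0.3]
gripper_width: 0.0853
gripper_force: 0.0
```

>>> carry_out(deltas=[0, 0, 0, 0, 0, 0, -0.2, 0, 0, 0, 0, 0, 0, -0.5, 0, 0, 0, 0, 0, 0, -0.5, 0, 0, 0, 0, 0, 0, -0.5, 0, 0, 0, 0, 0, 0, -0.5, 0, 0, 0, 0, 0, 0, -0.5, 0, 0, 0, 0, 0, 0, -0.5, 0, 0, 0, 0, 0, 0, -0.5], grip_force=30)

```text
time_s: 3.37
ee_pos: [0.4014, 0.3187, 0.0329]
tcp_rot: [[0.005, 1.0, 0.001], [1.0, -0.005, 0.002], [0.002, 0.001, -1.0]]
wrist_force: [-2.4, -0.4, 15.7]
gripper_width: 0.0385
gripper_force: 29.0
```

Run:
```python
from h import *
a=grab('scene')['pixels'][120:190,130:215,::-1];w=grab('wrist')['pixels'][:,:,::-1];b=grab('side')['pixels'][120:190,150:235,::-1]
cv2.imwrite('pics/g1.png',np.hstack([cv2.resize(a,(400,330)),cv2.resize(w,(400,330))]))
```

```text
(no output)
```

View pics/g1.png

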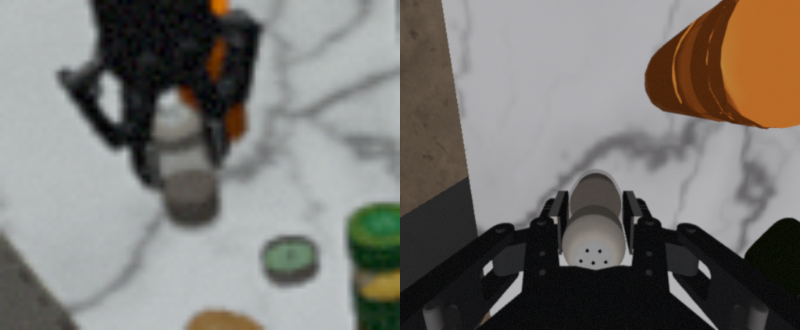

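>>> carry_out(deltas=[0, 0, -0.02, 0, 0, 0, -0.5, 0, 0, -0.05, 0, 0, 0, -0.5, 0, 0, -0.085, 0, 0, 0, -0.5, 0, 0, -0.12, 0, 0, 0, -0.5, -0.01, 0.005, -0.145, 0, 0, 0, -0.5, -0.035, 0.018, -0.15, 0, 0, 0, -0.5, -0.065, 0.035, -0.15, 0, 0, 0, -0.5, -0.095, 0.05, -0.15, 0, 0, 0, -0.5])

```text
time_s: 4.18
ee_pos: [0.4511, 0.2222, 0.183]
tcp_rot: [[0.003, 1.0, 0.002], [1.0, -0.003, 0.003], [0.003, 0.002, -1.0]]
wrist_force: [0.7, 1.0, -1.2]
gripper_width: 0.0384
gripper_force: 30.7
```

>>> carry_out(deltas=[-0.033, 0.018, 0, 0, 0, 0, -0.5, -0.066, 0.036, 0, 0, 0, 0, -0.5, -0.1, 0.054, 0, 0, 0, 0, -0.5, -0.134, 0.072, 0, 0, 0, 0, -0.5, -0.168, 0.09, 0, 0, 0, 0, -0.5, -0.2, 0.108, 0, 0, 0, 0, -0.5, -0.23, 0.124, 0, 0, 0, 0, -0.5, -0.255, 0.136, 0, 0, 0, 0, -0.5])

```text
time_s: 4.85
ee_pos: [0.586, -0.0357, 0.1822]
tcp_rot: [[0.006, 1.0, 0.001], [1.0, -0.006, 0.0], [0.0, 0.001, -1.0]]
wrist_force: [-0.1, -0.1, -0.8]
gripper_width: 0.0384
gripper_force: 30.7
```

```bash
python3 go.py 0.604 -0.061 0.1
python3 - <<'E'
from h import *
s=env.observe();print(s['gripper_width'],s['gripper_force'],s['wrist_force'])
f=grab('side');a=f['pixels'][80:240,170:330,::-1];w=grab('wrist')['pixels'][:,:,::-1]
cv2.imwrite('pics/g2.png',np.hstack([cv2.resize(a,(400,400)),cv2.resize(w,(400,400))]))
E
```

```text
[ 0.586  -0.0357  0.1822] 4.85 [-29.  21.  33. 108. -14.  55.  10.] d [-0.0252  0.018   0.0823] w [ 0.0015 -0.     -0.006 ]
0.03837888516339228 30.674373783404008 [-0.05114035 -0.09697239 -0.77499223]
```

View pics/g2.png

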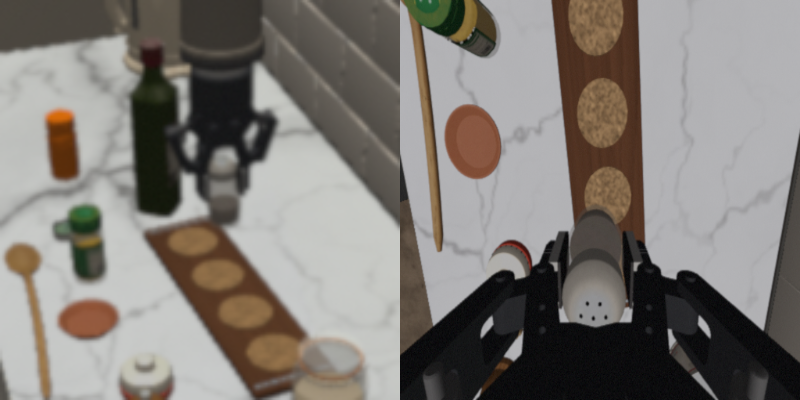

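The side view shows the shaker held over cork_1/2 and nearly upright. Now I'll measure its centre, its bottom and the corks from close by.

```bash
cat > held.py <<'E'
import sys; from h import *
from scipy.optimize import least_squares
# held.py radius below_lo below_hi : circle fits of held object's part below/around the TCP (heights relative to TCP)
r,lo,hi=map(float,sys.argv[1:4]);P=[]
for c in ['wrist','scene','side']:
    f=grab(c);P.append(cloud(f)[f['range_z']>0])
s=env.observe();t=np.array(s['ee_pos'])
for i,n in enumerate(['wrist','scene','side']):
    p=P[i]-t;p=p[np.hypot(p[:,0],p[:,1])<r+.015]
    if n=='wrist': print('bottom',np.round(np.percentile(p[(p[:,2]>lo-.03)&(p[:,2]<hi)][:,2],[.5,1,2,5]),4))
for a,b in [(lo,hi),(lo,(lo+hi)/2),((lo+hi)/2,hi)]:
    q=np.vstack(P)-t;q=q[(np.hypot(q[:,0],q[:,1])<r+.015)&(q[:,2]>a)&(q[:,2]<b)][:,:2]
    o=least_squares(lambda c:np.hypot(*(q-c).T)-r,[0,0],loss='soft_l1',f_scale=.002);print(round(a,3),round(b,3),len(q),'off',np.round(o.x,4),np.std(o.fun).round(4))
E
python3 held.py .022 -.03 -.004
python3 - <<'E'
from h import *
for c in ['wrist']:
    f=grab(c);P=cloud(f)
    for d in cut_out('cork_0',c):
        m=d['pixels']&(f['range_z']>0);q=P[m]
        print(round(d['p'],2),np.round(d['box']),len(q),np.round((np.percentile(q,1,axis=0)+np.percentile(q,99,axis=0))/2,4),np.round(np.ptp(q[:,:2],axis=0),3))
E
```

```text
bottom [-0.03   -0.0298 -0.0293 -0.0283]
-0.03 -0.004 555 off [ 0.0014 -0.0099] 0.002
-0.03 -0.017 232 off [ 0.0024 -0.011 ] 0.0022
-0.017 -0.004 323 off [ 0.0009 -0.0094] 0.0018
0.96 [239. 165. 300. 218.] 1838 [ 0.6052 -0.0535  0.0201] [0.068 0.069]
0.68 [218.   4. 292.  64.] 3692 [0.5896 0.1152 0.0204] [0.07  0.057]
0.6 [226.  85. 292. 150.] 3279 [0.5974 0.0315 0.0203] [0.069 0.067]
```

Run:
```python
from h import *
from scipy.optimize import least_squares
t=np.array(env.observe()['ee_pos'])
for c in ['wrist','scene','side']:
    f=grab(c);P=cloud(f)[f['range_z']>0]-t
    for a,b in [(-.03,-.004),(0,.03)]:
        q=P[(np.hypot(P[:,0],P[:,1]+.005)<.035)&(P[:,2]>a)&(P[:,2]<b)]
        if a==0: q=q[abs(q[:,0])<.016]
        o=least_squares(lambda c:np.hypot(*(q[:,:2]-c).T)-.022,[0,-.005],loss='soft_l1',f_scale=.002)
        print(c,a,len(q),np.round(o.x,4),np.std(o.fun).round(4),np.round(np.percentile(q,[2,98],axis=0),4).tolist())
    if c=='wrist': print(f['mount'].round(3).tolist())
```

```text
wrist -0.03 367 [-0.0004 -0.0051] 0.0009 [[-0.0162, 0.0084, -0.0291], [0.0161, 0.018, -0.0041]]
wrist 0 1877 [-0.0008 -0.0068] 0.0014 [[-0.0154, 0.0051, 0.0008], [0.0153, 0.0174, 0.0295]]
[[-0.001, -0.965, -0.264, 0.067], [1.0, -0.0, -0.002, 0.0], [0.001, -0.264, 0.965, -0.143], [0.0, 0.0, 0.0, 1.0]]
scene -0.03 116 [-0.0009 -0.0049] 0.0013 [[-0.0238, -0.0277, -0.029], [0.0074, 0.001, -0.0049]]
scene 0 93 [-0.0019 -0.0014] 0.0024 [[-0.0152, -0.0269, 0.0007], [0.0129, -0.0148, 0.0286]]
side -0.03 88 [ 0.0014 -0.0029] 0.0018 [[-0.0197, -0.0278, -0.0284], [0.0163, -0.0064, -0.0041]]
side 0 98 [0.0019 0.0002] 0.003 [[-0.0155, -0.0266, 0.0005], [0.0147, -0.0089, 0.0292]]
```

>>> carry_out(deltas=[-0.01, 0.009, 0.01, 0, 0, 0, -0.5, -0.019, 0.018, 0.035, 0, 0, 0, -0.5, -0.019, 0.018, 0.065, 0, 0, 0, -0.5, -0.019, 0.018, 0.09, 0, 0, 0, -0.5, -0.019, 0.018, 0.11, 0, 0, 0, -0.5, -0.019, 0.018, 0.12, 0, 0, 0, -0.5, -0.019, 0.018, 0.125, 0, 0, 0, -0.5, -0.019, 0.018, 0.128, 0, 0, 0, -0.5])

```text
time_s: 6.02
ee_pos: [0.603, -0.052, 0.0533]
tcp_rot: [[0.005, 1.0, -0.0], [1.0, -0.005, -0.0], [-0.0, -0.0, -1.0]]
wrist_force: [-0.9, 0.1, -0.8]
gripper_width: 0.0384
gripper_force: 30.7
```

>>> carry_out(deltas=[0, 0, 0.001, 0, 0, 0, -0.5, 0, 0, 0.001, 0, 0, 0, -0.5])

```text
time_s: 6.18
ee_pos: [0.6035, -0.0521, 0.0534]
tcp_rot: [[0.005, 1.0, 0.001], [1.0, -0.005, 0.0], [0.0, 0.001, -1.0]]
wrist_force: [-0.3, -0.3, -0.5]
gripper_width: 0.0381
gripper_force: 30.7
```

>>> carry_out(deltas=[-0.003, 0, 0.001, 0, 0, 0, -0.5, -0.003, 0, 0.002, 0, 0, 0, -0.5, -0.003, 0, 0.002, 0, 0, 0, -0.5])

```text
time_s: 6.43
ee_pos: [0.604, -0.0539, 0.0529]
tcp_rot: [[0.004, 1.0, 0.002], [1.0, -0.004, 0.003], [0.003, 0.002, -1.0]]
wrist_force: [-10.0, 9.0, 31.6]
gripper_width: 0.0385
gripper_force: 36.1
```

>>> carry_out(deltas=[0, 0, -0.0015, 0, 0, 0, -0.5, 0, 0, -0.002, 0, 0, 0, -0.3, 0, 0, -0.002, 0, 0, 0, 0, 0, 0, -0.002, 0, 0, 0, 0.4, 0, 0, -0.002, 0, 0, 0, 0.8, 0, 0, -0.005, 0, 0, 0, 1, 0, 0, -0.02, 0, 0, 0, 1, 0, 0, -0.05, 0, 0, 0, 1])

```text
time_s: 7.1
ee_pos: [0.6011, -0.0552, 0.0983]
tcp_rot: [[0.005, 1.0, -0.005], [1.0, -0.005, -0.001], [-0.001, -0.005, -1.0]]
wrist_force: [0.3, 0.3, 0.4]
gripper_width: 0.0857
gripper_force: 0.0
```

>>> carry_out(deltas=[0, 0, -0.04, 0, 0, 0, 1, 0, 0, -0.08, 0, 0, 0, 1, 0, -0.02, -0.1, 0, 0, 0, 1, 0.02, -0.05, -0.1, 0, 0, 0, 1, 0.05, -0.075, -0.1, 0, 0, 0, 1, 0.08, -0.1, -0.1, 0, 0, 0, 1, 0.105, -0.13, -0.1, 0, 0, 0, 1, 0.12, -0.15, -0.1, 0, 0, 0, 1])

```text
time_s: 7.77
ee_pos: [0.4511, 0.0675, 0.2002]
tcp_rot: [[0.003, 1.0, -0.001], [1.0, -0.003, 0.0], [0.0, -0.001, -1.0]]
wrist_force: [0.5, 0.4, -0.4]
gripper_width: 0.0856
gripper_force: 0.0
```

```bash
python3 go.py 0.437 0.11 0.2; python3 look.py w2.png 0.023 0.08 0.101 0.437 0.11
python3 - <<'E'
from h import *
from scipy.optimize import least_squares
for c in ['scene','side']:
    f=grab(c);P=cloud(f)[f['range_z']>0];g=np.array([.604,-.06])
    for a,b in [(.025,.055),(.055,.088),(.092,.112)]:
        r=.022 if b<.09 else .017
        q=P[(np.hypot(*(P[:,:2]-g).T)<r+.012)&(P[:,2]>a)&(P[:,2]<b)]
        o=least_squares(lambda c:np.hypot(*(q[:,:2]-c).T)-r,g,loss='soft_l1',f_scale=.002);print(c,a,len(q),np.round(o.x,4),np.std(o.fun).round(4),q[:,2].max().round(3))
f=grab('scene');cv2.imwrite('pics/s2.png',np.hstack([cv2.resize(f['pixels'][100:260,200:360,::-1],(400,400)),cv2.resize(cv2.imread('pics/w2.png'),(400,400))]))
E
```

```text
[0.4511 0.0675 0.2002] 7.77 [-46.   6.  32. 122.  -4.  53. -12.] d [ 0.0424 -0.0142  0.0002] w [-0.0007 -0.0005 -0.0032]
n 33 zmax 0.10096200472905145 bbox [0.4243 0.1047 0.0863] [0.4593 0.1338 0.1009]
fit [0.4369 0.1111] 0.0002
scene 0.025 110 [ 0.6027 -0.0595] 0.0014 0.054
scene 0.055 149 [ 0.6043 -0.0567] 0.0023 0.088
scene 0.092 107 [ 0.6024 -0.0564] 0.005 0.11
side 0.025 93 [ 0.6059 -0.0578] 0.0021 0.055
side 0.055 115 [ 0.6056 -0.0536] 0.0028 0.087
side 0.092 80 [ 0.6044 -0.0546] 0.0049 0.111
```

View pics/s2.png

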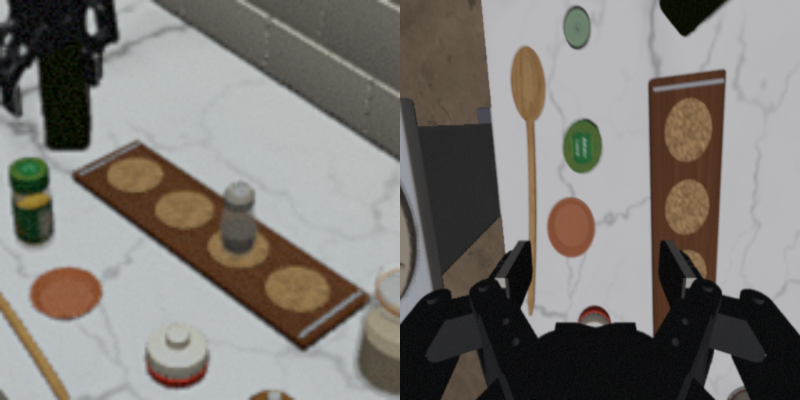

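The salt shaker stands upright on cork_2, within about 3 mm of its centre (left half, px 238,245). The green-capped spice jar is at wrist px (582,145) in the right half. I'll reach for it at (0.437, 0.110).

>>> carry_out(deltas=[0.02, -0.007, 0, 0, 0, 0, 1, 0.042, -0.014, 0, 0, 0, 0, 1, 0.042, -0.014, 0.035, 0, 0, 0, 1, 0.042, -0.014, 0.07, 0, 0, 0, 1, 0.042, -0.014, 0.105, 0, 0, 0, 1, 0.042, -0.014, 0.13, 0, 0, 0, 1, 0.042, -0.014, 0.145, 0, 0, 0, 1, 0.042, -0.014, 0.149, 0, 0, 0, 1])

```text
time_s: 8.63
ee_pos: [0.4394, 0.106, 0.0489]
tcp_rot: [[0.007, 1.0, -0.003], [1.0, -0.007, -0.003], [-0.003, -0.003, -1.0]]
wrist_force: [-1.6, -0.1, 1.1]
gripper_width: 0.085
gripper_force: 0.0
```

>>> carry_out(deltas=[0, 0, 0, 0, 0, 0, -0.1, 0, 0, 0, 0, 0, 0, -0.5, 0, 0, 0, 0, 0, 0, -0.5, 0, 0, 0, 0, 0, 0, -0.5, 0, 0, 0, 0, 0, 0, -0.5, 0, 0, 0, 0, 0, 0, -0.5, 0, 0, 0, 0, 0, 0, -0.5], grip_force=30)

```text
time_s: 9.22
ee_pos: [0.4404, 0.1079, 0.0523]
tcp_rot: [[0.005, 1.0, 0.002], [1.0, -0.005, 0.001], [0.001, 0.002, -1.0]]
wrist_force: [-0.4, -1.4, 10.3]
gripper_width: 0.0442
gripper_force: 28.6
```

>>> carry_out(deltas=[0, 0, -0.02, 0, 0, 0, -0.5, 0, 0, -0.045, 0, 0, 0, -0.5, 0, 0, -0.065, 0, 0, 0, -0.5, -0.015, 0.03, -0.07, 0, 0, 0, -0.5, -0.033, 0.063, -0.07, 0, 0, 0, -0.5, -0.05, 0.096, -0.07, 0, 0, 0, -0.5, -0.067, 0.128, -0.07, 0, 0, 0, -0.5, -0.08, 0.153, -0.07, 0, 0, 0, -0.5])

```text
time_s: 9.88
ee_pos: [0.5946, 0.0255, 0.1221]
tcp_rot: [[0.005, 1.0, 0.002], [1.0, -0.005, 0.0], [0.0, 0.002, -1.0]]
wrist_force: [-1.2, 0.2, -0.5]
gripper_width: 0.0439
gripper_force: 30.5
```

>>> carry_out(deltas=[0, 0.002, 0, 0, 0, 0, -0.5, 0, 0.002, 0, 0, 0, 0, -0.5])

```text
time_s: 10.05
ee_pos: [0.5954, 0.0257, 0.1215]
tcp_rot: [[0.007, 1.0, 0.001], [1.0, -0.007, -0.001], [-0.001, 0.001, -1.0]]
wrist_force: [-0.5, -0.1, -1.0]
gripper_width: 0.0442
gripper_force: 30.6
```

```bash
python3 go.py 0.5963 0.0266 0.073; python3 held.py .023 -.045 -.004
```

```text
[0.5954 0.0257 0.1215] 10.05 [-31.  26.  29. 109. -17.  48.   6.] d [0.0009 0.0008 0.0485] w [ 0.0008  0.0007 -0.0067]
bottom [-0.0495 -0.0493 -0.0482 -0.0457]
-0.045 -0.004 1168 off [0.0002 0.0022] 0.0012
-0.045 -0.025 485 off [-0.0002  0.0021] 0.0013
-0.025 -0.004 683 off [0.0004 0.0022] 0.0012
```

>>> carry_out(deltas=[0.001, 0.001, 0.015, 0, 0, 0, -0.5, 0.001, 0.001, 0.03, 0, 0, 0, -0.5, 0.001, 0.001, 0.04, 0, 0, 0, -0.5, 0.001, 0.001, 0.045, 0, 0, 0, -0.5, 0.001, 0.001, 0.047, 0, 0, 0, -0.5, 0.001, 0.001, 0.048, 0, 0, 0, -0.5, 0.001, 0.001, 0.048, 0, 0, 0, -0.5])

```text
time_s: 10.78
ee_pos: [0.5955, 0.0279, 0.0737]
tcp_rot: [[0.005, 1.0, 0.0], [1.0, -0.005, 0.0], [0.0, 0.0, -1.0]]
wrist_force: [0.3, 0.6, -1.1]
gripper_width: 0.0441
gripper_force: 30.5
```

>>> carry_out(deltas=[-0.001, 0.001, 0.001, 0, 0, 0, -0.5, -0.001, 0.001, 0.001, 0, 0, 0, -0.4, -0.001, 0.001, 0.001, 0, 0, 0, 0, -0.001, 0.001, 0.001, 0, 0, 0, 0.5, -0.001, 0.001, 0, 0, 0, 0, 1, -0.001, 0.001, -0.005, 0, 0, 0, 1, -0.001, 0.001, -0.03, 0, 0, 0, 1, -0.001, 0.001, -0.07, 0, 0, 0, 1])

```text
time_s: 11.45
ee_pos: [0.5943, 0.0266, 0.1416]
tcp_rot: [[0.005, 1.0, -0.005], [1.0, -0.005, -0.002], [-0.002, -0.005, -1.0]]
wrist_force: [1.1, 1.1, 0.5]
gripper_width: 0.0854
gripper_force: 0.0
```

>>> carry_out(deltas=[0, 0, -0.03, 0, 0, 0, 1, 0, -0.01, -0.04, 0, 0, 0, 1, -0.03, -0.035, -0.04, 0, 0, 0, 1, -0.06, -0.065, -0.04, 0, 0, 0, 1, -0.09, -0.09, -0.04, 0, 0, 0, 1, -0.115, -0.115, -0.04, 0, 0, 0, 1, -0.13, -0.14, -0.04, 0, 0, 0, 1, -0.13, -0.145, -0.04, 0, 0, 0, 1])

```text
time_s: 12.12
ee_pos: [0.4468, -0.1057, 0.1836]
tcp_rot: [[0.01, 1.0, -0.001], [1.0, -0.01, 0.001], [0.001, -0.001, -1.0]]
wrist_force: [0.3, -1.0, 0.3]
gripper_width: 0.0855
gripper_force: 0.0
```

```bash
cat > chk.py <<'E'
import sys; from h import *
from scipy.optimize import least_squares
# chk.py gx gy r zlo zhi : circle fit of standing object per fixed camera, lower/upper half for tilt
gx,gy,r,zl,zh=map(float,sys.argv[1:6]);g=np.array([gx,gy]);zm=(zl+zh)/2
for c in ['scene','side','wrist']:
    f=grab(c);P=cloud(f)[f['range_z']>0]
    for a,b in [(zl,zm),(zm,zh)]:
        q=P[(np.hypot(*(P[:,:2]-g).T)<r+.012)&(P[:,2]>a)&(P[:,2]<b)]
        if len(q)<15: continue
        o=least_squares(lambda c:np.hypot(*(q[:,:2]-c).T)-r,g,loss='soft_l1',f_scale=.002);print(c,a,len(q),np.round(o.x,4),np.std(o.fun).round(4))
E
python3 chk.py .596 .028 .023 .03 .11; echo timer; python3 chk.py .4496 -.1456 .033 .006 .038; python3 go.py .4496 -.1456 .008
```

```text
scene 0.03 170 [0.5932 0.0278] 0.0014
scene 0.07 100 [0.5936 0.0272] 0.0016
side 0.03 124 [0.5963 0.0291] 0.0023
side 0.07 150 [0.5967 0.0301] 0.0021
wrist 0.03 1046 [0.5942 0.0303] 0.0004
wrist 0.07 1835 [0.595  0.0305] 0.0008
timer
scene 0.006 109 [ 0.4479 -0.1476] 0.001
scene 0.022 278 [ 0.4499 -0.1458] 0.0059
side 0.006 33 [ 0.4509 -0.1457] 0.0013
side 0.022 168 [ 0.4517 -0.1432] 0.0058
wrist 0.006 157 [ 0.4485 -0.1469] 0.0004
wrist 0.022 1231 [ 0.4482 -0.1494] 0.0048
[ 0.4517 -0.1018  0.1835] 12.42 [-28.   8.  37. 123.  -6.  51.  12.] d [-0.0438 -0.002   0.1755] w [ 0.0003  0.0004 -0.0037]
```

>>> carry_out(deltas=[-0.025, -0.002, 0, 0, 0, 0, 1, -0.045, -0.0025, 0.03, 0, 0, 0, 1, -0.045, -0.0025, 0.06, 0, 0, 0, 1, -0.045, -0.0025, 0.09, 0, 0, 0, 1, -0.045, -0.0025, 0.115, 0, 0, 0, 1, -0.045, -0.0025, 0.125, 0, 0, 0, 1, -0.045, -0.0025, 0.125, 0, 0, 0, 1, -0.045, -0.0025, 0.125, 0, 0, 0, 1])

```text
time_s: 13.08
ee_pos: [0.4483, -0.1475, 0.0586]
tcp_rot: [[0.005, 1.0, -0.001], [1.0, -0.005, -0.0], [-0.0, -0.001, -1.0]]
wrist_force: [0.0, -0.6, 0.1]
gripper_width: 0.0854
gripper_force: 0.0
```

>>> carry_out(deltas=[0.001, 0.001, 0.015, 0, 0, 0, 1, 0.001, 0.001, 0.03, 0, 0, 0, 1, 0.001, 0.001, 0.042, 0, 0, 0, 1, 0.001, 0.001, 0.048, 0, 0, 0, 1, 0.001, 0.001, 0.05, 0, 0, 0, 1, 0.001, 0.001, 0.05, 0, 0, 0, 1])

```text
time_s: 13.58
ee_pos: [0.4496, -0.1465, 0.0091]
tcp_rot: [[0.005, 1.0, 0.001], [1.0, -0.005, -0.0], [-0.0, 0.001, -1.0]]
wrist_force: [-0.5, 0.0, -0.0]
gripper_width: 0.0855
gripper_force: 0.0
```

>>> carry_out(deltas=[0, 0, 0, 0, 0, 0, 0.5, 0, 0, 0, 0, 0, 0, 0.2, 0, 0, 0, 0, 0, 0, 0.2, 0, 0, 0, 0, 0, 0, 0.2, 0, 0, 0, 0, 0, 0, 0.2, 0, 0, 0, 0, 0, 0, 0.2, 0, 0, 0, 0, 0, 0, 0.2], grip_force=30)

```text
time_s: 14.17
ee_pos: [0.4495, -0.1465, 0.0094]
tcp_rot: [[0.005, 1.0, 0.001], [1.0, -0.005, 0.0], [0.0, 0.001, -1.0]]
wrist_force: [-3.5, 0.7, 16.6]
gripper_width: 0.0613
gripper_force: 28.6
```

>>> carry_out(deltas=[0, 0, -0.02, 0, 0, 0, 0.2, 0, 0, -0.045, 0, 0, 0, 0.2, 0, 0, -0.065, 0, 0, 0, 0.2, 0, 0.03, -0.07, 0, 0, 0, 0.2, -0.001, 0.065, -0.07, 0, 0, 0, 0.2, -0.002, 0.1, -0.07, 0, 0, 0, 0.2, -0.003, 0.135, -0.07, 0, 0, 0, 0.2, -0.004, 0.158, -0.07, 0, 0, 0, 0.2])

```text
time_s: 14.83
ee_pos: [0.6102, -0.1506, 0.079]
tcp_rot: [[0.004, 1.0, 0.002], [1.0, -0.004, -0.0], [-0.0, 0.002, -1.0]]
wrist_force: [-2.1, 0.6, -0.8]
gripper_width: 0.0609
gripper_force: 33.3
```

>>> carry_out(deltas=[0, 0.004, 0, 0, 0, 0, 0.2, 0, 0.004, 0, 0, 0, 0, 0.2, 0, 0.004, 0, 0, 0, 0, 0.2])

```text
time_s: 15.08
ee_pos: [0.6101, -0.1514, 0.0783]
tcp_rot: [[0.005, 1.0, -0.001], [1.0, -0.005, -0.0], [-0.0, -0.001, -1.0]]
wrist_force: [-0.5, 0.1, -1.8]
gripper_width: 0.0609
gripper_force: 33.3
```

```bash
python3 go.py 0.6115 -0.1496 0.0305; python3 held.py .033 -.009 .02
python3 - <<'E'
from h import *
f=grab('scene');cv2.imwrite('pics/s3.png',np.hstack([cv2.resize(f['pixels'][150:270,250:400,::-1],(400,320)),cv2.resize(grab('side')['pixels'][150:270,200:350,::-1],(400,320))]))
E
```

```text
[ 0.6101 -0.1514  0.0783] 15.08 [-15.  33.  31. 106. -23.  47.  28.] d [0.0018 0.0015 0.0478] w [-0.0009  0.0002 -0.0053]
bottom [-0.0041 -0.0036 -0.0022  0.    ]
-0.009 0.02 2205 off [-0.0003 -0.0012] 0.0027
-0.009 0.006 356 off [-0.0006 -0.0007] 0.0013
0.006 0.02 1849 off [-0.0003 -0.0013] 0.0029
```

View pics/s3.png

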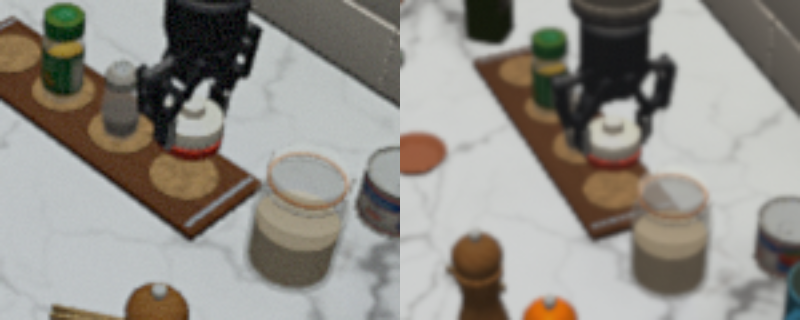

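The pictures show the timer held level above cork_3, with the jar and the shaker upright on their discs and clear of it. I'll lower it.

>>> carry_out(deltas=[0.001, 0.001, 0.015, 0, 0, 0, 0.2, 0.002, 0.001, 0.03, 0, 0, 0, 0.2, 0.002, 0.001, 0.04, 0, 0, 0, 0.2, 0.002, 0.001, 0.045, 0, 0, 0, 0.2, 0.002, 0.001, 0.047, 0, 0, 0, 0.2, 0.002, 0.001, 0.0475, 0, 0, 0, 0.2, 0.002, 0.001, 0.0475, 0, 0, 0, 0.2])

```text
time_s: 15.92
ee_pos: [0.6121, -0.1495, 0.031]
tcp_rot: [[0.005, 1.0, 0.0], [1.0, -0.005, -0.0], [-0.0, 0.0, -1.0]]
wrist_force: [-0.3, -0.3, -0.7]
gripper_width: 0.0608
gripper_force: 33.3
```

>>> carry_out(deltas=[0, 0, 0.001, 0, 0, 0, 0.2, 0, 0, 0.0015, 0, 0, 0, 0.2, 0, 0, 0.0015, 0, 0, 0, 0.6, 0, 0, 0.0015, 0, 0, 0, 1, 0, 0, 0.001, 0, 0, 0, 1, 0, 0, -0.005, 0, 0, 0, 1, 0, 0, -0.03, 0, 0, 0, 1, 0, 0, -0.07, 0, 0, 0, 1])

```text
time_s: 16.58
ee_pos: [0.6099, -0.1488, 0.0991]
tcp_rot: [[0.005, 1.0, -0.006], [1.0, -0.005, 0.0], [0.0, -0.006, -1.0]]
wrist_force: [0.1, 0.2, 0.6]
gripper_width: 0.0852
gripper_force: 0.0
```

>>> carry_out(deltas=[0, 0, -0.04, 0, 0, 0, 1, 0, 0, -0.08, 0, 0, 0, 1, 0, 0, -0.115, 0, 0, 0, 1, -0.01, -0.03, -0.13, 0, 0, 0, 1, -0.03, -0.065, -0.13, 0, 0, 0, 1, -0.05, -0.1, -0.13, 0, 0, 0, 1, -0.07, -0.135, -0.13, 0, 0, 0, 1, -0.09, -0.17, -0.13, 0, 0, 0, 1])

```text
time_s: 17.25
ee_pos: [0.4397, -0.239, 0.2312]
tcp_rot: [[0.005, 1.0, 0.001], [1.0, -0.005, 0.0], [0.0, 0.001, -1.0]]
wrist_force: [-0.3, -1.7, 0.5]
gripper_width: 0.085
gripper_force: 0.0
```

```bash
python3 go.py .410 -.320 .231; python3 chk.py .6115 -.15 .033 .026 .058; echo mill; python3 chk.py .41 -.32 .025 .118 .146;python3 chk.py .41 -.32 .029 .004 .03
```

```text
[ 0.4397 -0.239   0.2312] 17.25 [-17.   9.  43. 116.  -7.  58.  29.] d [-0.0811 -0.0293  0.0001] w [ 0.0007 -0.0004 -0.0049]
scene 0.026 108 [ 0.6107 -0.1507] 0.0012
scene 0.042 248 [ 0.6128 -0.1486] 0.0056
side 0.026 79 [ 0.6136 -0.1486] 0.002
side 0.042 153 [ 0.6137 -0.146 ] 0.0051
wrist 0.026 298 [ 0.6121 -0.1489] 0.0005
wrist 0.042 1581 [ 0.6146 -0.1491] 0.0048
mill
scene 0.118 80 [ 0.4075 -0.3241] 0.0009
scene 0.132 259 [ 0.4111 -0.3212] 0.0046
side 0.118 60 [ 0.4102 -0.3222] 0.0012
side 0.132 156 [ 0.4109 -0.3184] 0.0041
wrist 0.118 198 [ 0.4081 -0.3229] 0.0006
wrist 0.132 1082 [ 0.4073 -0.3274] 0.0043
scene 0.004 139 [ 0.4104 -0.3237] 0.0015
scene 0.017 57 [ 0.4117 -0.3229] 0.0011
side 0.004 109 [ 0.4125 -0.3222] 0.0021
side 0.017 54 [ 0.4128 -0.3192] 0.0015
wrist 0.004 242 [ 0.4098 -0.3237] 0.0013
wrist 0.017 74 [ 0.4091 -0.3255] 0.0007
```

>>> carry_out(deltas=[-0.03, -0.01, 0, 0, 0, 0, 1, -0.06, -0.02, 0, 0, 0, 0, 1, -0.084, -0.03, 0, 0, 0, 0, 1, -0.084, -0.03, 0.01, 0, 0, 0, 1, -0.084, -0.03, 0.03, 0, 0, 0, 1, -0.084, -0.03, 0.05, 0, 0, 0, 1, -0.084, -0.03, 0.055, 0, 0, 0, 1, -0.084, -0.03, 0.055, 0, 0, 0, 1])

```text
time_s: 18.37
ee_pos: [0.4106, -0.3217, 0.1746]
tcp_rot: [[0.005, 1.0, -0.003], [1.0, -0.005, 0.0], [0.0, -0.003, -1.0]]
wrist_force: [-0.8, 0.2, -0.3]
gripper_width: 0.0857
gripper_force: 0.0
```

>>> carry_out(deltas=[-0.001, -0.001, 0.02, 0, 0, 0, 1, -0.001, -0.001, 0.04, 0, 0, 0, 1, -0.001, -0.001, 0.055, 0, 0, 0, 1, -0.001, -0.001, 0.061, 0, 0, 0, 1, -0.001, -0.001, 0.063, 0, 0, 0, 1, -0.001, -0.001, 0.063, 0, 0, 0, 1])

```text
time_s: 18.87
ee_pos: [0.4105, -0.3234, 0.1135]
tcp_rot: [[0.005, 1.0, 0.0], [1.0, -0.005, -0.0], [-0.0, 0.0, -1.0]]
wrist_force: [-1.0, -0.2, -0.2]
gripper_width: 0.0856
gripper_force: 0.0
```

>>> carry_out(deltas=[0, 0, 0, 0, 0, 0, 0.2, 0, 0, 0, 0, 0, 0, -0.3, 0, 0, 0, 0, 0, 0, -0.3, 0, 0, 0, 0, 0, 0, -0.3, 0, 0, 0, 0, 0, 0, -0.3, 0, 0, 0, 0, 0, 0, -0.3, 0, 0, 0, 0, 0, 0, -0.3], grip_force=35)

```text
time_s: 19.45
ee_pos: [0.4106, -0.3238, 0.1139]
tcp_rot: [[0.005, 1.0, 0.002], [1.0, -0.005, -0.001], [-0.001, 0.002, -1.0]]
wrist_force: [-2.0, 1.3, 12.8]
gripper_width: 0.0472
gripper_force: 34.0
```

>>> carry_out(deltas=[0, 0, -0.015, 0, 0, 0, -0.3, 0, 0, -0.04, 0, 0, 0, -0.3, 0, 0, -0.065, 0, 0, 0, -0.3, 0.01, 0.005, -0.08, 0, 0, 0, -0.3, 0.035, 0.015, -0.08, 0, 0, 0, -0.3, 0.065, 0.03, -0.08, 0, 0, 0, -0.3, 0.1, 0.04, -0.08, 0, 0, 0, -0.3, 0.135, 0.05, -0.08, 0, 0, 0, -0.3])

```text
time_s: 20.12
ee_pos: [0.461, -0.1872, 0.1933]
tcp_rot: [[0.006, 1.0, 0.001], [1.0, -0.006, -0.0], [-0.0, 0.001, -1.0]]
wrist_force: [1.3, -0.6, -1.6]
gripper_width: 0.0467
gripper_force: 36.6
```

>>> carry_out(deltas=[0.035, 0, 0, 0, 0, 0, -0.3, 0.07, 0, 0, 0, 0, 0, -0.3, 0.105, 0, 0, 0, 0, 0, -0.3, 0.14, 0, 0, 0, 0, 0, -0.3, 0.175, 0, 0, 0, 0, 0, -0.3, 0.21, 0, 0, 0, 0, 0, -0.3, 0.245, 0, 0, 0, 0, 0, -0.3, 0.275, 0, 0, 0, 0, 0, -0.3])

```text
time_s: 20.78
ee_pos: [0.4618, 0.0889, 0.1932]
tcp_rot: [[0.004, 1.0, 0.001], [1.0, -0.004, 0.001], [0.001, 0.001, -1.0]]
wrist_force: [0.3, 0.5, -2.0]
gripper_width: 0.0469
gripper_force: 36.6
```

>>> carry_out(deltas=[0.02, 0.005, 0, 0, 0, 0, -0.3, 0.029, 0.03, 0, 0, 0, 0, -0.3, 0.029, 0.06, 0, 0, 0, 0, -0.3, 0.029, 0.09, 0, 0, 0, 0, -0.3, 0.029, 0.115, 0, 0, 0, 0, -0.3, 0.029, 0.127, 0, 0, 0, 0, -0.3, 0.029, 0.127, 0, 0, 0, 0, -0.3])

```text
time_s: 21.37
ee_pos: [0.5914, 0.1145, 0.1926]
tcp_rot: [[0.006, 1.0, 0.001], [1.0, -0.006, -0.001], [-0.001, 0.001, -1.0]]
wrist_force: [-0.8, -0.2, -1.2]
gripper_width: 0.0468
gripper_force: 36.8
```

```bash
python3 go.py 0.5887 0.1178 0.1345; python3 held.py .029 -.110 -.088
python3 - <<'E'
from h import *
f=grab('scene');cv2.imwrite('pics/s4.png',np.hstack([cv2.resize(f['pixels'][80:240,200:350,::-1],(400,427)),cv2.resize(grab('side')['pixels'][80:240,180:330,::-1],(400,427))]))
E
```

```text
[0.5914 0.1145 0.1926] 21.37 [-41.  22.  31. 105. -13.  56.  -5.] d [ 0.0033 -0.0028  0.0581] w [ 0.0009  0.0012 -0.0057]
bottom [-0.1109 -0.1106 -0.1102 -0.1081]
-0.11 -0.088 589 off [ 0.0028 -0.0009] 0.002
-0.11 -0.099 369 off [ 0.0026 -0.0005] 0.0016
-0.099 -0.088 220 off [ 0.0037 -0.0018] 0.0022
```

View pics/s4.png

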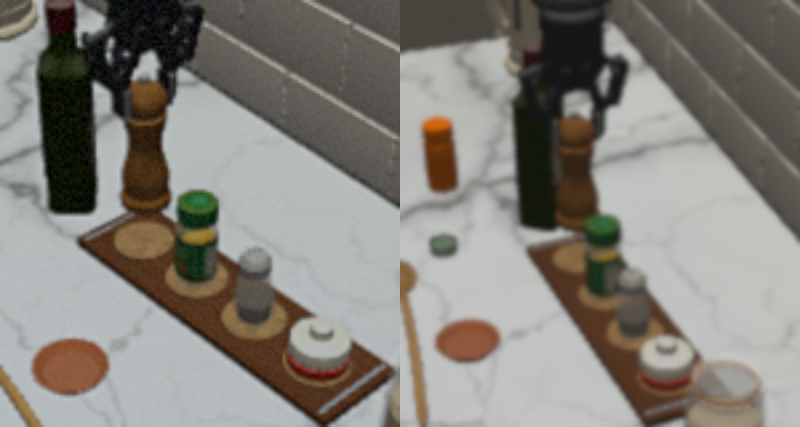

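The mill hangs upright above cork_0, clear of the bottle, and the other three are in place. I'll lower it.

>>> carry_out(deltas=[0.002, -0.002, 0.01, 0, 0, 0, -0.3, 0.004, -0.004, 0.025, 0, 0, 0, -0.3, 0.004, -0.004, 0.04, 0, 0, 0, -0.3, 0.004, -0.004, 0.05, 0, 0, 0, -0.3, 0.004, -0.004, 0.055, 0, 0, 0, -0.3, 0.004, -0.004, 0.057, 0, 0, 0, -0.3, 0.004, -0.004, 0.057, 0, 0, 0, -0.3])

```text
time_s: 22.2
ee_pos: [0.5852, 0.1188, 0.1356]
tcp_rot: [[0.005, 1.0, -0.0], [1.0, -0.005, -0.0], [-0.0, -0.0, -1.0]]
wrist_force: [1.0, -0.1, -1.2]
gripper_width: 0.0468
gripper_force: 36.8
```

>>> carry_out(deltas=[0, 0.001, 0.001, 0, 0, 0, -0.3, 0, 0.001, 0.0015, 0, 0, 0, -0.3, 0, 0.001, 0.0015, 0, 0, 0, -0.3])

```text
time_s: 22.45
ee_pos: [0.5866, 0.1189, 0.1347]
tcp_rot: [[0.005, 1.0, 0.001], [1.0, -0.005, 0.0], [0.0, 0.001, -1.0]]
wrist_force: [-0.2, -0.0, -1.8]
gripper_width: 0.0468
gripper_force: 36.8
```

>>> carry_out(deltas=[0, 0, 0.0008, 0, 0, 0, -0.3, 0, 0, 0.0008, 0, 0, 0, -0.3, 0, 0, 0.0008, 0, 0, 0, 0, 0, 0, 0.0008, 0, 0, 0, 0.5, 0, 0, 0.0008, 0, 0, 0, 1, 0, 0, 0, 0, 0, 0, 1, 0, 0, -0.02, 0, 0, 0, 1, 0, 0, -0.05, 0, 0, 0, 1])

```text
time_s: 23.12
ee_pos: [0.5847, 0.1185, 0.1826]
tcp_rot: [[0.005, 1.0, -0.004], [1.0, -0.005, -0.002], [-0.002, -0.004, -1.0]]
wrist_force: [-0.3, 0.6, 0.7]
gripper_width: 0.0855
gripper_force: 0.0
```

>>> carry_out(deltas=[0, 0, -0.03, 0, 0, 0, 1, 0, 0, -0.06, 0, 0, 0, 1, 0, 0, -0.08, 0, 0, 0, 1, -0.03, -0.03, -0.08, 0, 0, 0, 1, -0.05, -0.06, -0.08, 0, 0, 0, 1, -0.06, -0.09, -0.08, 0, 0, 0, 1, -0.07, -0.11, -0.08, 0, 0, 0, 1])

```text
time_s: 23.7
ee_pos: [0.4736, 0.0481, 0.264]
tcp_rot: [[0.006, 1.0, -0.001], [1.0, -0.006, 0.0], [0.0, -0.001, -1.0]]
wrist_force: [0.1, 0.1, 1.4]
gripper_width: 0.0855
gripper_force: 0.0
```

```bash
for a in ".5887 .1178 .029 .024 .05" ".5887 .1178 .025 .137 .152" ".596 .028 .023 .03 .11" ".604 -.06 .022 .026 .085" ".6115 -.15 .033 .026 .058" ".5773 .2508 .0305 .01 .15" ".6257 -.283 .043 .01 .1"; do echo "== $a"; python3 chk.py $a | grep -v wrist; done
python3 - <<'E'
from h import *
f=grab('scene');cv2.imwrite('pics/s5.png',np.hstack([cv2.resize(f['pixels'][80:280,200:390,::-1],(400,420)),cv2.resize(grab('side')['pixels'][80:280,180:370,::-1],(400,420))]))
E
```

```text
== .5887 .1178 .029 .024 .05
scene 0.024 88 [0.586  0.1184] 0.0021
scene 0.037000000000000005 49 [0.5869 0.1205] 0.0018
side 0.024 36 [0.5896 0.1192] 0.0022
side 0.037000000000000005 32 [0.5908 0.121 ] 0.0027
== .5887 .1178 .025 .137 .152
scene 0.137 23 [0.5848 0.1185] 0.0012
scene 0.14450000000000002 42 [0.5838 0.1177] 0.0016
side 0.137 20 [0.5867 0.1207] 0.0017
side 0.14450000000000002 27 [0.5871 0.1197] 0.0023
== .596 .028 .023 .03 .11
scene 0.03 175 [0.5932 0.0279] 0.0013
scene 0.07 183 [0.5936 0.0286] 0.0015
side 0.03 127 [0.5964 0.029 ] 0.0022
side 0.07 141 [0.5966 0.0301] 0.0021
== .604 -.06 .022 .026 .085
scene 0.026 107 [ 0.6025 -0.0595] 0.0014
scene 0.0555 137 [ 0.6048 -0.0568] 0.0023
side 0.026 92 [ 0.6049 -0.0575] 0.0019
side 0.0555 106 [ 0.6062 -0.0545] 0.0029
== .6115 -.15 .033 .026 .058
scene 0.026 110 [ 0.6109 -0.1508] 0.0013
scene 0.042 249 [ 0.6138 -0.149 ] 0.0057
side 0.026 86 [ 0.6136 -0.1488] 0.0017
side 0.042 145 [ 0.6135 -0.1463] 0.0047
== .5773 .2508 .0305 .01 .15
scene 0.01 350 [0.5752 0.251 ] 0.0033
scene 0.08 385 [0.5756 0.2502] 0.0031
side 0.01 241 [0.5792 0.252 ] 0.0038
side 0.08 303 [0.5789 0.2519] 0.0036
== .6257 -.283 .043 .01 .1
scene 0.01 433 [ 0.6243 -0.2843] 0.0009
scene 0.055 575 [ 0.6253 -0.2836] 0.0025
side 0.01 348 [ 0.6273 -0.2827] 0.0014
side 0.055 451 [ 0.6279 -0.2818] 0.0026
```

View pics/s5.png

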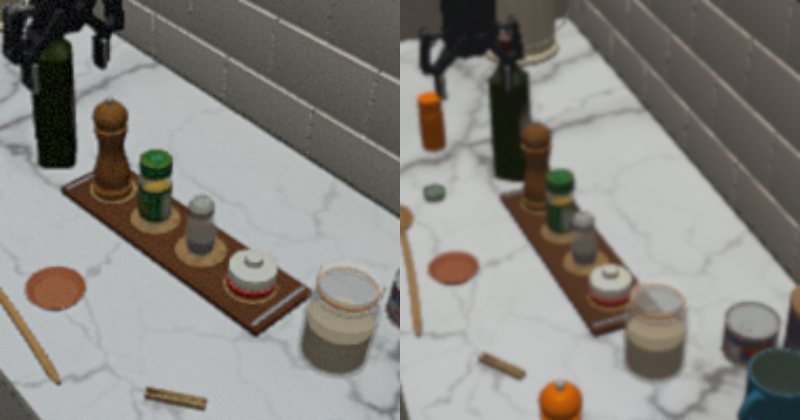

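All four stand upright, tallest to shortest from the bottle end (scene crop px 112,150 / 155,190 / 200,225 / 252,275). Each is within about 3 mm of its disc's centre. The bottle and the clip-top jar have not moved, and the gripper is clear.

```bash
python3 -c "
from rig import job; print(job.hand_in())"
```

```text
the job is handed in; nothing more can be done
None
```

I handed the job in at about 24 s: from the oil bottle, the pepper mill, spice jar, salt shaker and timer stand upright in order of height, each within about 3 mm of the centre of its cork disc, with the bottle and clip-top jar unmoved; the judging result was not shown.

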